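# Free the seized clamp on the cardboard stack

## Task

Two glue-up clamps with red knobs stand on the bench. The round stack of cardboard discs is dry, but dried glue has seized its clamp's knob: break that knob loose with a firm twist anticlockwise (seen from above) and turn it on freely to its stop, a little under a quarter turn, so that the clamp is fully open. Leave the stack sitting where it is, and leave the knob of the other clamp alone, since the wooden block in it is still setting.

Things in the scene. Friction and masses are not known exactly. Their poses are not given: they have to be found in the camera images.
- stack_knob (a joint): Turn of the red knob on the clamp with the cardboard discs, rad: 0 = clamped (start), grows anticlockwise from above, hard stop at 1.40. Seized: takes about 0.35 N m to break loose, half that after 0.1 rad, almost nothing (0.03 N m) beyond 0.3 rad; stays where left. Grip it firmly (60 N or more) so it does not slip. It draws the jaw 10 mm back from the discs.
- stack_knob_grip (a point): Grip point on that knob's vertical axis, 89 mm above the bench. Knob: upright bar 60 long, 16 thick, 44 high on a disc 48 diameter, 10 high. Site x runs along the bar, y across it (grip this way), z up; it turns with the knob. Bar top is 18 above this point, disc top 25 below. The clamp's base is 270 x 110 x 20; its jaw, 71 high, begins 100 mm from the axis, on the side away from the robot.
- block_knob (a joint): Turn of the same red knob on the other, identical clamp, which holds a striped wooden block (76 x 72 x 60 mm); rad, 0 at the start. It is to stay at 0.
- disc_stack: Loose round stack of brown corrugated-cardboard discs, 76 mm diameter, 65 mm high, standing upright on the clamp's base between the two aluminium jaws; origin at the centre of its underside, 20 mm above the bench, z up. Its centre is about 155 mm from the axis of the knob to turn.

How it is judged:
By the outcome, as a careful person would: the job done as asked, in the order asked, and still so for the second after the job is handed in, with the robot touching nothing.
It also fails if it takes over 29 s, if anything falls off the work surface, if the arm or the gripper's body presses on something with over 40 N, if the wrist force passes 120 N, or if a joint passes its speed limit or range.

## Robot

A 6-joint arm with a two-finger parallel gripper is mounted at the origin on the work surface. World frame = base frame: x ahead of the robot, y to its left, z up, the work surface at z = 0. Lengths are in m, angles in rad, forces in N, time in s.
With the tool pointing down it reaches from about 0.375 to 0.9 m from the base axis. Payload 3.1 kg.
Tool frame: the origin (TCP) lies midway between the tips of the shut fingers; the grasp point (between the pads) lies 19 mm behind it; z points along the fingers, y is the line along which they close (so a half turn about z gives the same grasp; the last joint's range is limited). The gripper opens to 85 mm and grips with 20 to 120 N. Pads are 22 mm wide; open, the fingers measure 114 mm over their backs; the gripper's body (76 mm by 85 mm) begins 54 mm behind the grasp point. The pads swing forward as they close: fully open they stand 13 mm farther back than shut.
Start: joints at [-1.288, 0.527, 1.433, -0, 1.181, -0.178], TCP at [0.278, -0.559, 0.231] pointing down, gripper open.
Joint ranges: [-3.08, 3.08], [-0.75, 2.2], [0.22, 2.44], [-1.43, 4.57], [0, 2.65], [-2.85, 2.85]. Speed limits (rad/s): [2.79, 2.79, 3.14, 3.14, 3.14, 3.14].

## Interface

Orientations are given as a unit quaternion [x, y, z, w].
In Python, from station import manip gives the robot as it stands.
- The arm moves only by the tool move_arm, never from a script. Its argument "increments" is a list that holds one entry, the list of rows, each a list of 5 numbers: the gripper's target within -1 to 1 (shut at 1, half-way at 0, fully open at -1), then the shift along the world's x, y, z in m, then the turn about the world's z in degrees. In form: [[[fingers, dx, dy, dz, twist], ...]]. A call has 1 to 8 rows; each row shifts and turns the commanded pose from where the row before left it; what a row does not reach is not made up. A row lasts 1/10 s, in which the tool goes at most 50 mm and 8.59 degrees, less where a joint would pass 70% of its speed; a pose out of reach is approached as far as the arm can. A call with a gripper value outside its range is refused whole. The fingers move at their own pace and stop on an object; "newtons" is the grip in N (left out, the last holds). Time passes only in rows, so rows that do not move let the fingers close. It gives the time, the measured TCP pose, the force, the opening and the grip force at its end, in the units of the state.
- manip.sense(): the state, without advancing time (a new reading comes with each control period).
- manip.snapshot(name): name is "side" or "top"; returns a dict with "img" (420x560x3 uint8, red, green, blue), "fx", "fy", "cx", "cy" (pixels), "world_to_cam" (4x4, takes a point from world to camera coordinates). Camera axes: x right, y down, z forward; pixel columns grow to the right and rows downward; lengths in m; the calibration is good to about 2 mm. A picture is of the moment at which its call begins. There is no depth.
- manip.sign_off(): hands the job in; it is judged then, once.
Trained networks look in the newest picture that a camera, given by its name, has taken for a name from the list of things; names that differ only in an ending like _2 or _b are one class to them, and where a whole thing is asked for, a point or a joint stands for the part that bears it (a point fixed in the world has none). Each returns a list of dicts, best first, with "confidence" (0 to 1); they miss things now and then, are a little off and sometimes report something else, mostly with a low value. They report only what shows in the picture. A call takes as long as a camera call.
- manip.spot_in(label, camera): "xyz" ([x, y, z] in m, in world coordinates, good to about 4 mm: the middle of the surface that is visible of it).
- manip.mark_of(label, camera): "xyz" ([x, y, z] in m, in world coordinates, good to about 4 mm: a listed point, or the origin of a listed thing).
The state is a dict: "t": time; "q": joint angles; "qd": joint speeds; "tau": joint torques, N m; "tcp_pos": TCP position; "tool_rot": TCP orientation; "force": force on the tool from outside, world axes, zero at the start; "ft_torque": the same for the moment, N m; "finger_gap": opening from 0.0 (shut) to 1.0 (fully open); "gripper_force": force on a finger pad.
Only numpy, scipy, OpenCV 4.12 (cv2) and the standard library are available. Lean on these libraries where they do the work, as an engineer would, in place of code of your own. Each camera call takes 0.05 s, during which the arm holds its last target. There are 200 camera calls.

## Working session

There is one attempt and no reset: what is moved stays moved. The work goes in short steps, Python scripts to look and compute and a tool call to move; the robot and the scene stay as the last step left them, time stands still between calls to the robot, and variables do not carry over. Pictures are saved under pics/ and viewed, at most 10 in all, crops included, and the job is handed in when it is done.

Besides the shell and the picture viewer there is one more tool, called by a JSON object that holds its "fn" and its "kwargs". move_arm: Moves the arm, as the interface text tells. Its arguments: {"type":"object","properties":{"increments":{"type":"array","items":{"type":"array","items":{"type":"array","items":{"type":"number"}}}},"newtons":{"type":"number"}},"required":["increments"]}

```bash
mkdir -p pics; python3 - <<'E'
from station import manip
import cv2
for c in ("top","side"):
    s=manip.snapshot(c); cv2.imwrite(f"pics/{c}0.png",s["img"][:,:,::-1])
    for l in ("stack_knob_grip","disc_stack","block_knob"):
        for d in manip.mark_of(l,c)[:3]: print(c,"mark",l,d)
    for l in ("stack_knob","disc_stack"):
        for d in manip.spot_in(l,c)[:3]: print(c,"spot",l,d)
s=manip.sense();print(s["t"],s["tcp_pos"],s["tool_rot"])
E
```

```text
top mark stack_knob_grip {'xyz': [0.5343, -0.171, 0.0841], 'confidence': 0.96}
top mark disc_stack {'xyz': [0.6878, -0.1592, 0.0213], 'confidence': 0.68}
top mark disc_stack {'xyz': [0.5344, -0.1705, 0.0829], 'confidence': 0.33}Traceback (most recent call last):
  File "<stdin>", line 6, in <module>
ValueError: it knows: disc_stack, stack_knob_grip
```

View pics/top0.png

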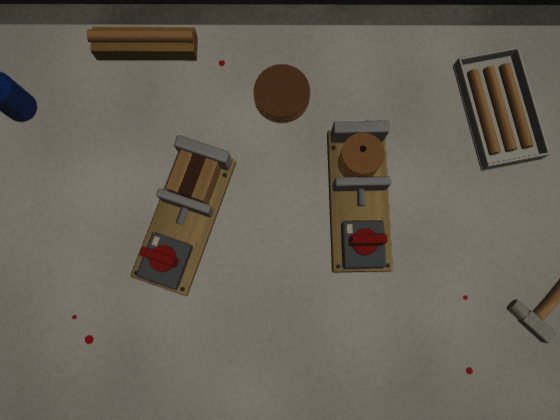

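The top view shows the clamp with the disc stack at right: its knob is near (367,240), bar almost horizontal, and the stack is near (362,155). The block clamp is at left, with its knob near (160,258). Next I'll measure the bar's direction and cross-check it from the side camera.

```bash
cat > h.py <<'E'
import numpy as np
def back(s,u,v,z):
    T=np.array(s["world_to_cam"]);R=T[:3,:3];o=-R.T@T[:3,3]
    d=R.T@np.array([(u-s["cx"])/s["fx"],(v-s["cy"])/s["fy"],1]);return o+d*(z-o[2])/d[2]
def proj(s,p):
    c=np.array(s["world_to_cam"])@np.r_[p,1];return s["fx"]*c[0]/c[2]+s["cx"],s["fy"]*c[1]/c[2]+s["cy"]
E
python3 - <<'E'
from station import manip
import cv2,numpy as np
from h import *
S={c:manip.snapshot(c) for c in ("top","side")}
for c,s in S.items():
    if c=="side": cv2.imwrite("pics/side0.png",s["img"][:,:,::-1])
    for l in ("stack_knob_grip","disc_stack"):
        for d in manip.mark_of(l,c)[:2]: print(c,l,d,np.round(proj(s,d["xyz"]),1))
s=S["top"]; T=np.array(s["world_to_cam"]);print("cam",-T[:3,:3].T@T[:3,3])
cv2.imwrite("pics/topcrop.png",cv2.resize(s["img"][190:290,310:430,::-1],None,fx=6,fy=6,interpolation=cv2.INTER_CUBIC))
for uv in ((350,240),(386,239)): print(back(s,*uv,.107))
q=manip.sense();print(q["t"],q["tcp_pos"],q["tool_rot"])
E
```

```text
top stack_knob_grip {'xyz': [0.5359, -0.1691, 0.0865], 'confidence': 0.9} [368.1 239.7]
top disc_stack {'xyz': [0.6896, -0.1596, 0.0208], 'confidence': 0.73} [355.4 162.8]
side stack_knob_grip {'xyz': [0.5376, -0.1639, 0.0874], 'confidence': 0.85} [284.8 261.9]
side disc_stack {'xyz': [0.6946, -0.1648, 0.02], 'confidence': 0.89} [383.  277.2]
cam [ 0.42577764 -0.01650856  0.99228051]
[ 0.53270721 -0.13526803  0.107     ]
[ 0.53471145 -0.19556957  0.107     ]
0.45 [ 0.27848547 -0.55944025  0.23121143] [ 9.73461783e-01  2.28849616e-01 -1.25205457e-05 -1.02126788e-04]
```

View pics/topcrop.png

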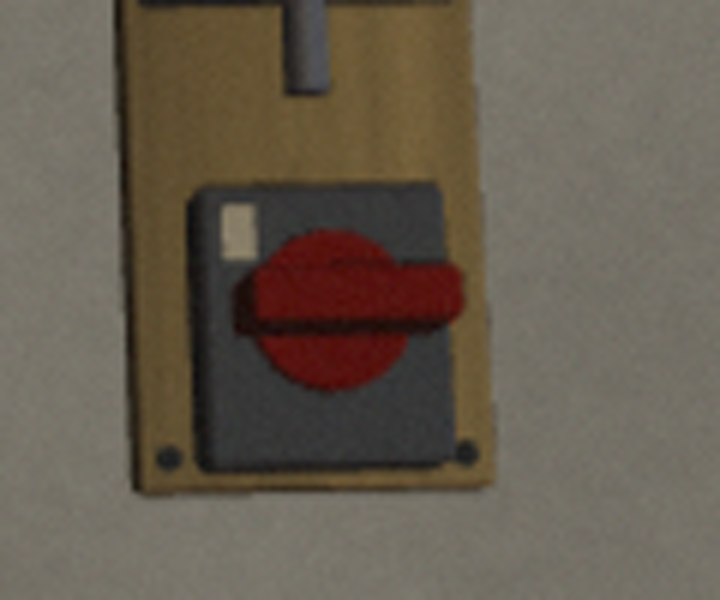

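View pics/side0.png

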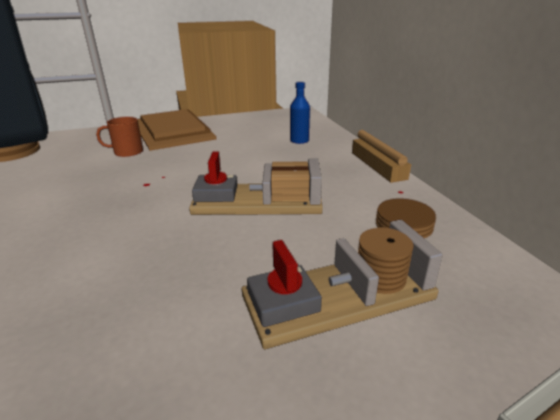

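The grip point is about (0.535, −0.168, 0.089), and the pixel and network readings agree. The bar runs along world y, its length comes out at 59 mm against 60 mm given, and the stack is 155 mm away. I'll move above the knob first, turned so the fingers close along x.

{"fn": "move_arm", "kwargs": {"increments": [[[-1,0.026,0.039,0,8],[-1,0.026,0.039,0,8],[-1,0.026,0.039,0,8],[-1,0.026,0.039,0,8],[-1,0.026,0.039,0,8],[-1,0.026,0.039,0,8],[-1,0.026,0.039,0,8],[-1,0.026,0.039,0,7.6]]], "newtons": 110}}

```text
t: 1.25
tcp_pos: [0.4874, -0.2459, 0.2316]
tool_rot: [0.705, 0.709, 0.0, 0.0]
force: [1.1, -0.8, -0.1]
finger_gap: 0.998
gripper_force: 0.0
```

```bash
python3 - <<'E'
from station import manip
import cv2,numpy as np
from h import *
s=manip.snapshot("top")
# the angle of the bar from a picture without the arm: the saved one
im=cv2.imread("pics/top0.png")[:,:,::-1].astype(int)
m=np.zeros(im.shape[:2],np.uint8); w=im[225:260,340:400]
m[225:260,340:400]=((w[...,0]>70)&(w[...,1]<45)&(w[...,2]<45))*255
# side strips of the bar's bright top beyond the disc
for u in range(352,388,3):
    r=np.where(m[:,u])[0]; print(u,r.min(),r.max(),im[233:247,u,0])
for k in (0.0,2.2):
    a=np.deg2rad(k);b=np.array([np.sin(a),-np.cos(a)]);n=np.array([np.cos(a),np.sin(a)])
    print(k,[np.round(proj(s,np.r_[np.array([.535,-.168])+i*.03*b+j*.008*n,.107]),1) for i in(-1,1) for j in(-1,1)])
q=manip.sense();print(q["t"],q["tcp_pos"],q["tool_rot"],q["force"])
E
```

```text
Traceback (most recent call last):
ValueError: zero-size array to reduction operation minimum which has no identity
```

```bash
python3 - <<'E'
from station import manip
import cv2,numpy as np
from h import *
s=manip.snapshot("top")
im=cv2.imread("pics/top0.png")[:,:,::-1].astype(int)
for u in (356,364,372,380,385):
    print(u,im[230:250,u,0])
for k in (0.0,2.2):
    a=np.deg2rad(k);b=np.array([np.sin(a),-np.cos(a)]);n=np.array([np.cos(a),np.sin(a)])
    print(k,[np.round(proj(s,np.r_[np.array([.535,-.168])+i*.03*b+j*.008*n,.107]),1).tolist() for i in(-1,1) for j in(-1,1)])
q=manip.sense();print(q["t"],q["tcp_pos"],q["tool_rot"],q["force"])
E
```

```text
356 [55 68 84 86 78 84 85 87 86 90 85 88 79 51 31 32 75 88 89 85]
364 [88 88 87 85 79 86 88 84 86 85 87 83 81 47 35 42 76 81 87 84]
372 [73 83 87 70 69 87 90 85 86 88 84 88 78 44 31 52 77 85 88 89]
380 [59 52 56 43 69 86 85 88 88 87 86 86 69 42 32 40 51 52 55 51]
385 [105 106 107  99  86  87  90  90  88  89  88  87  69  97 108  95  90  90
  90  80]
0.0 [[351.7, 243.4], [351.5, 233.9], [387.6, 243.6], [387.3, 234.1]]
2.2 [[351.9, 244.1], [351.4, 234.6], [387.7, 242.9], [387.1, 233.4]]
1.35 [ 0.48866806 -0.24244039  0.23150573] [ 7.03801833e-01  7.10395581e-01  9.86464877e-04 -3.53890528e-04] [-0.39497719 -0.2869047  -0.02499386]
```

{"fn": "move_arm", "kwargs": {"increments": [[[-1,0.024,0.039,0,0.4],[-1,0.024,0.039,-0.02,0],[-1,0,0,-0.04,0],[-1,0,0,-0.03,0],[-1,0,0,0,0],[-1,0,0,0,0]]]}}

```text
t: 1.95
tcp_pos: [0.5345, -0.1702, 0.1414]
tool_rot: [0.705, 0.71, -0.0, -0.0]
force: [0.7, 0.5, 1.1]
finger_gap: 1.004
gripper_force: 0.0
```

{"fn": "move_arm", "kwargs": {"increments": [[[-1,0.0005,0.002,-0.025,0.5],[-1,0,0,-0.025,0],[-1,0,0,-0.015,0],[-1,0,0,-0.004,0],[-1,0,0,0,0],[-1,0,0,0,0]]]}}

```text
t: 2.55
tcp_pos: [0.5361, -0.1685, 0.074]
tool_rot: [0.701, 0.713, 0.0, 0.002]
force: [-0.3, -0.3, 1.3]
finger_gap: 0.997
gripper_force: 0.0
```

```bash
python3 - <<'E'
from station import manip
import cv2
for c,(a,b,d,e) in {"side":(200,320,220,380)}.items():
    s=manip.snapshot(c); cv2.imwrite(f"pics/{c}1.png",cv2.resize(s["img"][a:b,d:e,::-1],None,fx=4,fy=4))
E
```

```text
(no output)
```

View pics/side1.png

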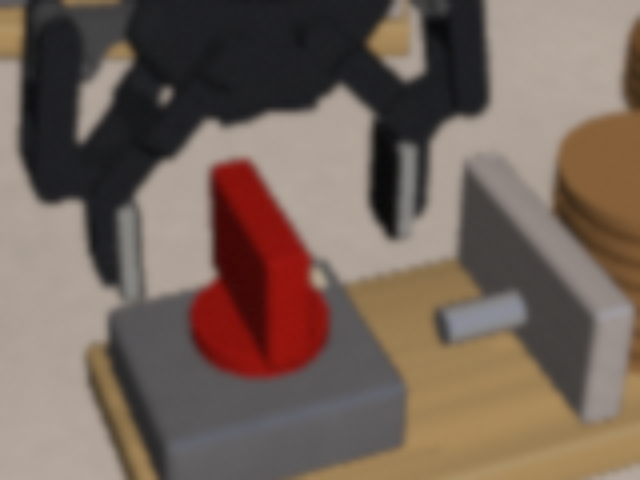

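The side crop shows the open fingers on either side of the red bar. The pads are near crop (128,250) and (405,190), the bar is near (260,260), and the gripper is clear of the jaw. Now I'll close on the bar.

{"fn": "move_arm", "kwargs": {"increments": [[[1,0,0,-0.002,0],[1,0,0,0,0],[1,0,0,0,0],[1,0,0,0,0],[1,0,0,0,0],[1,0,0,0,0],[1,0,0,0,0]]], "newtons": 110}}

```text
t: 3.3
tcp_pos: [0.5354, -0.1675, 0.0706]
tool_rot: [0.701, 0.713, 0.0, 0.0]
force: [0.9, 1.8, 3.2]
finger_gap: 0.175
gripper_force: 107.3
```

```bash
python3 - <<'E'
from station import manip
q=manip.sense();print({k:q[k] for k in("t","q","tcp_pos","tool_rot","force","ft_torque","finger_gap","gripper_force")})
E
```

```text
{'t': 3.3, 'q': array([-5.02361578e-01,  6.76550183e-01,  1.72058662e+00,  4.57329771e-05,
        7.43605477e-01, -5.19946859e-01]), 'tcp_pos': array([ 0.53540255, -0.16747757,  0.07059632]), 'tool_rot': array([7.00874129e-01, 7.13284848e-01, 1.30056811e-04, 4.05104508e-04]), 'force': array([0.90444464, 1.82205663, 3.18507122]), 'ft_torque': array([ 0.20940249, -0.06420976,  0.34128336]), 'finger_gap': 0.17532622321507532, 'gripper_force': 107.31478929519653}
```

Firm grip at 107 N, with the gap matching the 16 mm bar and little side force. Now I'll break it loose.

{"fn": "move_arm", "kwargs": {"increments": [[[1,0,0,0,3],[1,0,0,0,3],[1,0,0,0,3],[1,0,0,0,3],[1,0,0,0,3],[1,0,0,0,3],[1,0,0,0,0]]]}}

```text
t: 4.0
tcp_pos: [0.5352, -0.1675, 0.0706]
tool_rot: [0.581, 0.814, 0.0, 0.0]
force: [0.9, 1.5, 3.1]
finger_gap: 0.172
gripper_force: 107.5
```

```bash
cat > st.py <<'E'
from station import manip
import numpy as np
q=manip.sense();r=q["tool_rot"];print("yaw",np.rad2deg(2*np.arctan2(r[1],r[0]))-90,"q6",q["q"][5])
for k in("t","tcp_pos","force","ft_torque","finger_gap","gripper_force"):print(k,np.round(q[k],4))
E
python3 st.py
```

```text
yaw 18.960028546593705 q6 -0.8335359876991341
t 4.0
tcp_pos [ 0.5352 -0.1675  0.0706]
force [0.9344 1.4752 3.0944]
ft_torque [-0.0243 -0.0226  0.1377]
finger_gap 0.1717
gripper_force 107.4726
```

It broke loose cleanly: 18° turned, and the torque is falling as expected. Carrying on towards the stop.

{"fn": "move_arm", "kwargs": {"increments": [[[1,0,0,0,7],[1,0,0,0,7],[1,0,0,0,7],[1,0,0,0,7],[1,0,0,0,7],[1,0,0,0,7],[1,0,0,0,7],[1,0,0,0,7]]]}}

```text
t: 4.8
tcp_pos: [0.5349, -0.168, 0.0706]
tool_rot: [0.129, 0.992, -0.0, -0.0]
force: [-0.5, -1.3, 3.6]
finger_gap: 0.174
gripper_force: 107.5
```

{"fn": "move_arm", "kwargs": {"increments": [[[1,0,0,0,2.5],[1,0,0,0,2],[1,0,0,0,1],[1,0,0,0,1],[1,0,0,0,0],[1,0,0,0,0]]]}}

```text
t: 5.4
tcp_pos: [0.5349, -0.168, 0.0706]
tool_rot: [0.074, 0.997, -0.0, -0.0]
force: [-3.1, -2.3, 6.1]
finger_gap: 0.172
gripper_force: 107.8
```

```bash
python3 st.py
```

```text
yaw 81.45930033307525 q6 -1.9240765503656387
t 5.4
tcp_pos [ 0.5349 -0.168   0.0706]
force [-3.0971 -2.2989  6.0608]
ft_torque [-0.3587  0.3391  0.004 ]
finger_gap 0.172
gripper_force 107.8122
```

{"fn": "move_arm", "kwargs": {"increments": [[[1,0,0,0,1.5],[1,0,0,0,1.5],[1,0,0,0,0],[1,0,0,0,0]]]}}

```text
t: 5.8
tcp_pos: [0.5349, -0.168, 0.0706]
tool_rot: [0.055, 0.998, 0.001, 0.0]
force: [-3.2, -2.8, 5.5]
finger_gap: 0.171
gripper_force: 113.6
```

```bash
python3 st.py
```

```text
yaw 83.71026498587122 q6 -1.9684172313700967
t 5.8
tcp_pos [ 0.5349 -0.168   0.0706]
force [-3.2376 -2.8142  5.5266]
ft_torque [-0.6714  0.5438 -2.4141]
finger_gap 0.1706
gripper_force 113.5901
```

The torque rose to 2.4 N m, so the knob is on its stop. I'll relax the twist, release and lift away.

{"fn": "move_arm", "kwargs": {"increments": [[[1,0,0,0,-1.5],[1,0,0,0,0],[-1,0,0,0,0],[-1,0,0,0,0],[-1,0,0,0,0],[-1,0,0,0,0],[-1,0,0,0,0]]]}}

```text
t: 6.5
tcp_pos: [0.535, -0.1673, 0.0701]
tool_rot: [0.061, 0.998, 0.0, -0.0]
force: [0.3, -0.0, -0.4]
finger_gap: 0.989
gripper_force: 0.0
```

{"fn": "move_arm", "kwargs": {"increments": [[[-1,0,0,0.015,0],[-1,0,0,0.03,0],[-1,0,0,0.04,0],[-1,0,0,0.04,0],[-1,-0.02,-0.045,0.01,0],[-1,-0.02,-0.045,0,0],[-1,-0.02,-0.045,0,0],[-1,-0.02,-0.045,0,0]]]}}

```text
t: 7.3
tcp_pos: [0.4544, -0.3485, 0.2057]
tool_rot: [0.061, 0.998, -0.0, 0.0]
force: [-0.1, -0.3, -0.0]
finger_gap: 0.997
gripper_force: 0.0
```

{"fn": "move_arm", "kwargs": {"increments": [[[-1,-0.02,-0.045,0,0],[-1,-0.02,-0.045,0,0],[-1,-0.02,-0.045,0,0],[-1,0,0,0,0],[-1,0,0,0,0]]]}}

```text
t: 7.8
tcp_pos: [0.3942, -0.483, 0.2048]
tool_rot: [0.063, 0.998, 0.0, -0.0]
force: [-0.4, 0.7, 1.2]
finger_gap: 0.998
gripper_force: 0.0
```

```bash
python3 st.py; python3 - <<'E'
from station import manip
import cv2,numpy as np
for c in ("top","side"):
    s=manip.snapshot(c); cv2.imwrite(f"pics/{c}2.png",s["img"][:,:,::-1])
    for l in ("stack_knob_grip","disc_stack"): print(c,l,manip.mark_of(l,c)[:1])
    if c=="top":cv2.imwrite("pics/topcrop2.png",cv2.resize(s["img"][110:290,310:430,::-1],None,fx=3.3,fy=3.3,interpolation=cv2.INTER_CUBIC))
E
```

```text
yaw 82.81138044300133 q6 -2.511037445989382
t 7.8
tcp_pos [ 0.3942 -0.483   0.2048]
force [-0.4386  0.7318  1.2081]
ft_torque [ 0.0223 -0.0273  0.0118]
finger_gap 0.9979
gripper_force 0.0
top stack_knob_grip [{'xyz': [0.5367, -0.1705, 0.0861], 'confidence': 0.78}]
top disc_stack [{'xyz': [0.6865, -0.1614, 0.0194], 'confidence': 0.9}]
side stack_knob_grip []
side disc_stack [{'xyz': [0.6945, -0.1671, 0.0201], 'confidence': 0.74}]
```

View pics/topcrop2.png

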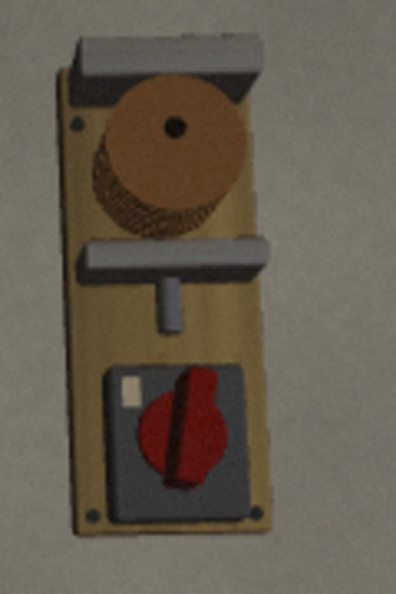

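View pics/side2.png

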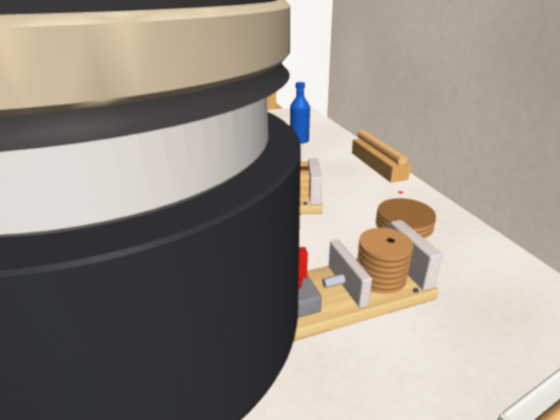

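In the top crop the red bar now lies about 81° round, from (204,372) to (187,485). The jaw is drawn back from the stack, which stands where it was. The block clamp was never approached, and the side view shows nothing touching.

```bash
python3 -c "
from station import manip
print(manip.sign_off())"
```

```text
the job is handed in; nothing more can be done
None
```

The seized knob on the disc-stack clamp is broken loose and turned anticlockwise to its stop, so that clamp is open; the stack stands where it was, the other clamp was not touched, and the job was handed in at about 8 s.

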